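# Lock the control box lid with its four push pins, crosswise

## Task

The gasketed lid of the grey control box is on, but the four black locking pins at its corners still stand proud. Press the pins fully home, heads seated on their rubber washers, with the fingertips, lightly and one at a time, crosswise so that the gasket beds evenly: first the pin at the corner beside the cable gland, then the one diagonally opposite, then the other pin at the gland's end, and last the remaining one. Only press and pick nothing up: do not press the two pushbuttons on the lid, and leave the box and the things around it where they are.

Things in the scene. Friction and masses are not known exactly. Their poses are not given: they have to be found in the camera images.
- box: grey plastic control box standing loose on the bench, 200 mm (x) x 140 mm (y), 1.3 kg, top face of its flat lid 74 mm above the bench; origin under its centre, z up, +x towards the end with the cable gland. A locking pin stands in a rubber washer (24 mm diameter, 3 mm high) at each lid corner, 84 mm along x and 54 mm along y from the centre; two black pushbuttons on the middle line
- gland (a point): middle of the black cable gland (30 mm diameter, sticks 38 mm out of the side) on the +x end of the box, 44 mm off the middle towards one corner, 32 mm above the bench
- pin_a_head (a point): centre of the top face of the round black locking pin (flat head 16 mm diameter, 4 mm thick) at the corner beside the cable gland (first), at (+84, +54) mm in the box's frame; moves with the pin: 91 mm above the bench when fully out, 81 mm when home
- pin_a (a joint): slide of the pin at the corner beside the cable gland (first): 0 = fully out, grows as it is pressed, 0.010 m = fully home (head seated on its washer). Starts between 0 and 0.003. It slides with 3 N of friction, has no spring and stays where it is left. Once home, from 4 N on, its rubber washer gives 1 mm per 4.5 N (at most 4.5 mm) and springs back when let go
- pin_b_head (a point): centre of the top face of the round black locking pin (flat head 16 mm diameter, 4 mm thick) diagonally across the lid from the gland's corner (second), at (-84, -54) mm in the box's frame; moves with the pin: 91 mm above the bench when fully out, 81 mm when home
- pin_b (a joint): slide of the pin diagonally across the lid from the gland's corner (second): 0 = fully out, grows as it is pressed, 0.010 m = fully home (head seated on its washer). Starts between 0 and 0.003. It slides with 3 N of friction, has no spring and stays where it is left. Once home, from 4 N on, its rubber washer gives 1 mm per 4.5 N (at most 4.5 mm) and springs back when let go
- pin_c_head (a point): centre of the top face of the round black locking pin (flat head 16 mm diameter, 4 mm thick) at the other corner of the gland's end (third), at (+84, -54) mm in the box's frame; moves with the pin: 91 mm above the bench when fully out, 81 mm when home
- pin_c (a joint): slide of the pin at the other corner of the gland's end (third): 0 = fully out, grows as it is pressed, 0.010 m = fully home (head seated on its washer). Starts between 0 and 0.003. It slides with 3 N of friction, has no spring and stays where it is left. Once home, from 4 N on, its rubber washer gives 1 mm per 4.5 N (at most 4.5 mm) and springs back when let go
- pin_d_head (a point): centre of the top face of the round black locking pin (flat head 16 mm diameter, 4 mm thick) at the last corner, far from the gland (fourth), at (-84, +54) mm in the box's frame; moves with the pin: 91 mm above the bench when fully out, 81 mm when home
- pin_d (a joint): slide of the pin at the last corner, far from the gland (fourth): 0 = fully out, grows as it is pressed, 0.010 m = fully home (head seated on its washer). Starts between 0 and 0.003. It slides with 3 N of friction, has no spring and stays where it is left. Once home, from 4 N on, its rubber washer gives 1 mm per 4.5 N (at most 4.5 mm) and springs back when let go
- button_small (a joint): slide of the small pushbutton, a black cap of 22 mm diameter in a 38 mm dark steel ring, at (-34, 0) mm in the box's frame, top 18 mm above the lid (92 mm above the bench); 0 = out, grows to 0.005 m when pressed, springs back. Not to be pressed
- button_large (a joint): slide of the large pushbutton, a black cap of 34 mm diameter in a 50 mm dark steel ring, at (30, 0) mm in the box's frame, top 18 mm above the lid (92 mm above the bench); 0 = out, grows to 0.005 m when pressed, springs back. Not to be pressed
- screwdriver: a screwdriver, 190 mm long, black handle, lying near one long side of the box; origin at its middle
- red_bin: a small red open bin, 120 x 85 x 45 mm, with steel bushes in it, near the other long side of the box; origin under its centre
- oil_bottle: a small bottle, 44 mm diameter, 95 mm tall, near the end of the box away from the gland; origin under its centre
- mug: a white mug, 80 mm diameter, 92 mm tall; origin under its centre
- green_bin: a green open bin, 200 x 150 x 70 mm, full of steel bushes; origin under its centre
- bearing_ring: a steel ring, 60 mm outside diameter, 16 mm high, lying flat; origin under its centre
- wrench: a steel wrench, 170 mm long, lying flat; origin at its middle

How it is judged:
By the outcome, as a careful person would: the job done as asked, in the order asked, and still so for the second after the job is handed in, with the robot touching nothing.
It also fails if it takes over 51 s, if anything falls off the work surface, if the arm or the gripper's body presses on something with over 40 N, if the wrist force passes 120 N, or if a joint passes its speed limit or range.

## Robot

A 7-joint arm with a two-finger parallel gripper is mounted at the origin on the work surface. World frame = base frame: x ahead of the robot, y to its left, z up, the work surface at z = 0. Lengths are in m, angles in rad, forces in N, time in s.
With the tool pointing down it reaches from about 0.425 to 1.025 m from the base axis. Payload 9.4 kg.
Tool frame: the origin (TCP) lies at the very end of the fingers, on their centre line; the grasp point (between the pads) lies 19 mm behind it (bot.grip_point_offset is the distance from the TCP to the grasp point, in m); z points along the fingers, y is the line along which they close (so a half turn about z gives the same grasp; the last joint's range is limited). The gripper opens to 93 mm and grips with 3 to 60 N. Pads are 15 mm wide; open, the fingers measure 128 mm over their backs; the gripper's body (75 mm by 188 mm) begins 65 mm behind the grasp point.
Start: joints at [-1.316, 0.599, -0.003, 1.599, 0.002, 0.943, -0.08], TCP at [0.236, 0.685, 0.219] pointing down, gripper open.
Joint ranges: [-2.57, 2.57], [-0.35, 1.97], [-1.29, 1.29], [0.11, 2.56], [-1.05, 4.19], [0.11, 1.86], [-2.63, 2.63]. Speed limits (rad/s): [2.22, 2.22, 3.01, 3.01, 3.14, 3.14, 3.14].

## Interface

Orientations are given as [roll, pitch, yaw] about the fixed x, y, z axes, in that order (R = Rz(yaw) Ry(pitch) Rx(roll)).
In Python, from rig import bot, vision gives the robot as it stands.
- The arm moves only by the shell command python3 -m creep 'ROWS' [OPENING] [FORCE]. ROWS is JSON, a list of rows, each an object with "dp": the shift along the tool's x, y, z in cm, a list of three; "twist": the turn about the tool's z in degrees. A call has exactly 10 rows; each row is the pose to reach, as a shift and turn from the pose commanded when the call began, along the tool's axes at that moment; what a row does not reach only later rows make up. A row lasts 1/8 s, in which the tool goes at most 62.5 mm and 10.7 degrees, less where a joint would pass 70% of its speed; a pose out of reach is approached as far as the arm can. A call with a gripper value outside its range is refused whole. OPENING is the gripper command: -1 is fully open, 1 is shut, values between are in proportion, set as the call begins (- or left out, the last holds). The fingers move at their own pace and stop on an object; FORCE is the grip in N (left out, the last holds). Time passes only in rows, so rows that repeat a pose let the fingers close, or fill a call up. It gives the time, the measured TCP pose, the force, the opening and the grip force at its end, in the units of the state.
- bot.state(): the state, without advancing time (a new reading comes with each control period).
- vision.read_camera(name): name is "scene" or "top"; returns a dict with "color" (384x512x3 uint8, red, green, blue), "K" (3x3 intrinsics, pixels), "distortion" ([k1, k2, p1, p2, k3] as OpenCV has them; the pictures are not rectified), "R" (3x3) and "t" (3): a world point X has camera coordinates R X + t. Camera axes: x right, y down, z forward; pixel columns grow to the right and rows downward; lengths in m; the calibration is good to about 2 mm. A picture is of the moment at which its call begins. There is no depth.
- bot.hand_in(): hands the job in; it is judged then, once.
The state is a dict: "time_s": time; "joints": joint angles; "dq": joint speeds; "joint_efforts": joint torques, N m; "eef_pos": TCP position; "tool_rot": TCP orientation; "wrist_force": force on the tool from outside, world axes, zero at the start; "moment": the same for the moment, N m; "opening": finger opening in m; "gripper_force": force on a finger pad.
Only numpy, scipy, OpenCV 4.12 (cv2) and the standard library are available. Lean on these libraries where they do the work, as an engineer would, in place of code of your own. Each camera call takes 0.05 s, during which the arm holds its last target. There are 200 camera calls.

## Working session

There is one attempt and no reset: what is moved stays moved. The work goes in short steps, Python scripts to look and compute and a shell command to move; the robot and the scene stay as the last step left them, time stands still between calls to the robot, and variables do not carry over. Pictures are saved under pics/ and viewed, at most 10 in all, crops included, and the job is handed in when it is done.

```bash
mkdir -p pics; ls
python3 - <<'E'
from rig import bot,vision
import cv2,json
for n in("scene","top"):
    c=vision.read_camera(n); cv2.imwrite(f"pics/{n}0.png",cv2.resize(c["color"][:,:,::-1],(800,600),interpolation=cv2.INTER_CUBIC))
    print(n,c["K"],c["distortion"],c["R"],c["t"])
print(bot.state())
E
```

```text
pics
scene [[465.6733749    0.         251.98297257]
 [  0.         465.6733749  191.06130977]
 [  0.           0.           1.        ]] [0.01089119 0.         0.         0.         0.        ] [[ 0.79641835  0.60463141  0.01177554]
 [ 0.44197905 -0.56866221 -0.69374189]
 [-0.41276184  0.55771331 -0.72012744]] [-0.42968315 -0.19903485  1.6221903 ]
top [[347.97502907   0.         253.65957402]
 [  0.         347.97502907 197.97525245]
 [  0.           0.           1.        ]] [-0.07524027  0.          0.          0.          0.        ] [[ 0.00528893 -0.9999029   0.01289262]
 [-0.98951504 -0.007094   -0.14425556]
 [ 0.14433301 -0.01199448 -0.98945647]] [-0.05368367  0.54484476  1.0470252 ]
{'time_s': 0.1, 'joints': array([-1.31569866,  0.60005441, -0.00248642,  1.60003815,  0.00183052,
        0.94291515, -0.07979378]), 'dq': array([ 0.00091727, -0.00208911,  0.0004056 , -0.00020784,  0.00062715,
        0.00122735, -0.00053738]), 'joint_efforts': array([ 5.46513271e-03, -7.66556168e+01,  1.50189243e+00, -2.52935743e+01,
       -5.23795432e-02,  1.36887454e-02,  1.05671120e-04]), 'eef_pos': array([0.23607747, 0.68502671, 0.21784464]), 'tool_rot': array([-3.14019029e+00,  1.88206041e-04,  2.80983073e+00]), 'wrist_force': array([0.84063498, 0.51278825, 0.55623973]), 'moment': array([0.01466819, 0.00060245, 0.00664368]), 'gripper_force': 0.0, 'opening': 0.09275837410561641}
```

View pics/scene0.png

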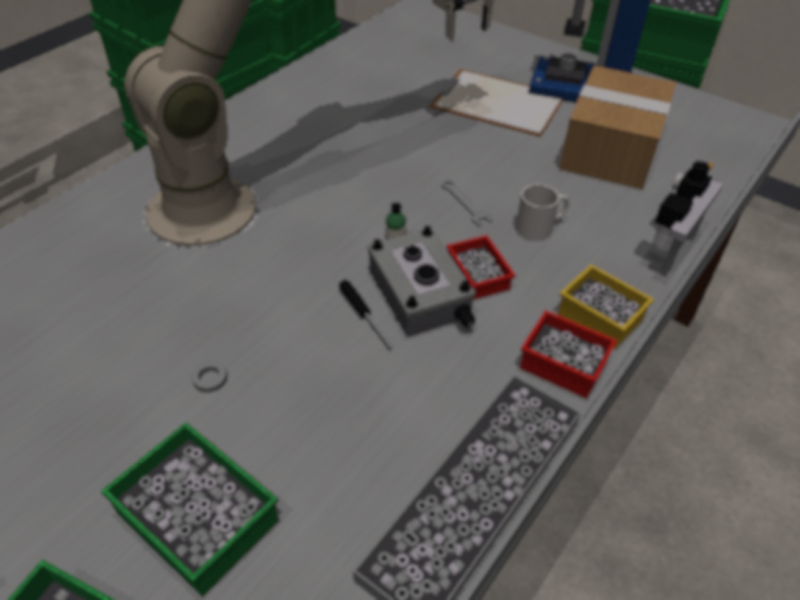

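View pics/top0.png

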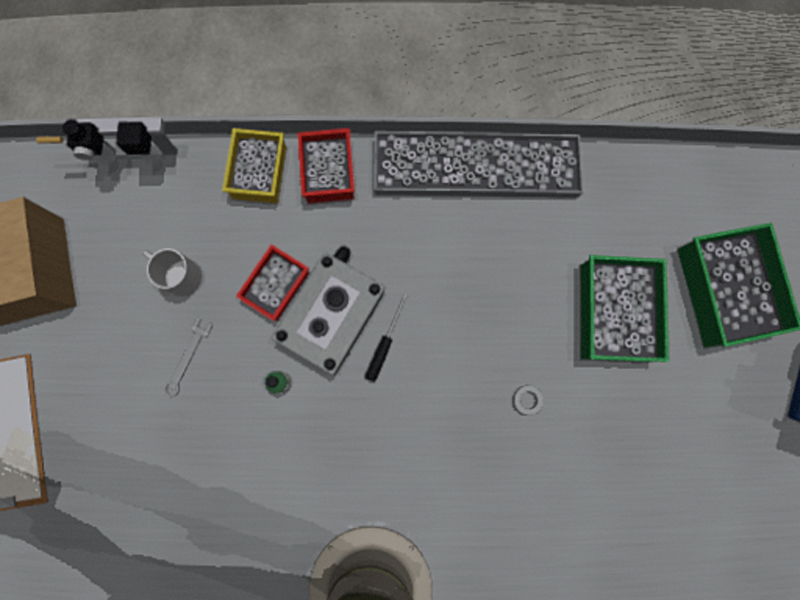

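The top view (800x600) shows the box at about (330,315), with the gland at (343,254). That makes the pins A (326,262), C (374,289), B (330,364) and D (281,335). The scene view agrees: A (465,287), C (411,301), B (377,244), D (427,231). Next I'll measure their centroids.

```bash
cat > h.py <<'E'
import numpy as np,cv2
def und(c,p): return cv2.undistortPoints(np.array(p,float).reshape(-1,1,2),c["K"],np.array(c["distortion"])).reshape(-1,2)
def onplane(c,p,z):
    d=np.c_[und(c,p),np.ones(len(p))]@c["R"]; o=-c["R"].T@c["t"]
    return o+d*((z-o[2])/d[:,2])[:,None]
def tri(c1,p1,c2,p2):
    P=[np.c_[c["R"],c["t"]] for c in(c1,c2)]
    X=cv2.triangulatePoints(P[0],P[1],und(c1,p1).T,und(c2,p2).T); return (X[:3]/X[3]).T
def blob(c,p,r=7,up=4,th=55):
    g=cv2.cvtColor(c["color"],cv2.COLOR_RGB2GRAY); x,y=map(int,np.round(p))
    w=cv2.resize(g[y-r:y+r+1,x-r:x+r+1],None,fx=up,fy=up,interpolation=cv2.INTER_CUBIC)
    n,l,s,ce=cv2.connectedComponentsWithStats((w<th).astype(np.uint8))
    if n<2:return (np.nan,)*2,0,w.min()
    k=1+np.argmax(s[1:,4]); q=(ce[k]+.5)/up-.5
    return (x-r+q[0],y-r+q[1]),s[k,4]/up**2,w.min()
E
python3 - <<'E'
from rig import bot,vision
from h import *
t=vision.read_camera("top");s=vision.read_camera("scene")
pt=np.array([(326,262),(330,364),(374,289),(281,335)])*.64
ps=np.array([(465,287),(377,244),(411,301),(427,231)])*.64
for th in(40,55,70):
    bt=[blob(t,p,th=th) for p in pt];bs=[blob(s,p,th=th) for p in ps]
    print(th,[(np.round(b[0],1).tolist(),b[1],b[2]) for b in bt],[(np.round(b[0],1).tolist(),b[1],b[2]) for b in bs])
    qt=np.array([b[0] for b in bt]);qs=np.array([b[0] for b in bs])
    print(tri(t,qt,s,qs).round(4).tolist());A=onplane(t,qt,.088);print(A.round(4).tolist())
    for X in(A,onplane(s,qs,.087)):
        M=np.array([(84,54),(-84,-54),(84,-54),(-84,54)])/1e3
        z=X[:,0]+1j*X[:,1];m=M[:,0]+1j*M[:,1];c=z.mean();a=np.angle((np.conj(m)*(z-c)).sum());f=c+m*np.exp(1j*a)
        print("ctr",c,"yaw",np.degrees(a),"fit",f.round(4),"res mm",abs(f-z).round(4)*1e3)
a=t["color"][150:250,150:280,::-1];b=s["color"][130:230,210:340,::-1]
cv2.imwrite("pics/z.png",cv2.resize(np.hstack([a,b]),None,fx=3,fy=3,interpolation=cv2.INTER_CUBIC))
print("carton", onplane(t,np.array([(75,305),(25,200),(62,225)])*.64,.15),onplane(s,np.array([(563,165),(640,185)])*.64,0))
E
```

```text
40 [([208.9, 167.4], np.float64(26.1875), np.uint8(4)), ([210.7, 232.7], np.float64(26.75), np.uint8(15)), ([239.3, 184.8], np.float64(25.0), np.uint8(9)), ([179.9, 214.5], np.float64(28.4375), np.uint8(7))] [([297.4, 182.9], np.float64(27.875), np.uint8(9)), ([241.1, 156.7], np.float64(18.125), np.uint8(8)), ([263.1, 193.3], np.float64(25.3125), np.uint8(7)), ([273.0, 147.9], np.float64(16.25), np.uint8(9))]
[[0.6345, 0.0887, 0.0782], [0.4353, 0.0781, 0.0782], [0.5806, -0.0052, 0.0777], [0.4889, 0.1717, 0.0784]]
[[0.6307, 0.0862, 0.088], [0.434, 0.0761, 0.088], [0.5778, -0.0064, 0.088], [0.4869, 0.1688, 0.088]]
ctr (0.5323523478201077+0.08116965689129943j) yaw -29.828531775290813 fit [0.6321+0.0862j 0.4326+0.0761j 0.5784-0.0075j 0.4863+0.1698j] res mm [1.4 1.4 1.2 1.2]
ctr (0.5409519446625752+0.07672404518132306j) yaw -29.703605832118956 fit [0.6407+0.082j  0.4412+0.0714j 0.5872-0.0118j 0.4947+0.1653j] res mm [0.9 1.1 0.8 0.9]
55 [([208.8, 167.2], np.float64(32.875), np.uint8(4)), ([210.7, 232.7], np.float64(36.25), np.uint8(15)), ([239.3, 184.7], np.float64(33.6875), np.uint8(9)), 
[... 1216 characters left out ...]
, 0.072], [0.4353, 0.0782, 0.0783], [0.5808, -0.0053, 0.0777], [0.489, 0.1717, 0.0784]]
[[0.6313, 0.0864, 0.088], [0.4342, 0.0764, 0.088], [0.5781, -0.0063, 0.088], [0.4871, 0.1689, 0.088]]
ctr (0.5326592551478628+0.08133321345786287j) yaw -29.825264332349768 fit [0.6324+0.0864j 0.4329+0.0763j 0.5787-0.0073j 0.4866+0.17j  ] res mm [1.1 1.2 1.1 1.2]
ctr (0.5430794236771885+0.07656793351729813j) yaw -29.810599845092504 fit [0.6428+0.0817j 0.4433+0.0715j 0.5891-0.012j  0.497 +0.1652j] res mm [5.7 1.3 2.7 1.9]
carton [[0.53291125 0.54022781 0.15      ]
 [0.73534712 0.66248063 0.15      ]
 [0.68503563 0.581361   0.15      ]] [[0.55833138 0.6494452  0.        ]
 [0.73805778 0.69004873 0.        ]]
```

View pics/z.png

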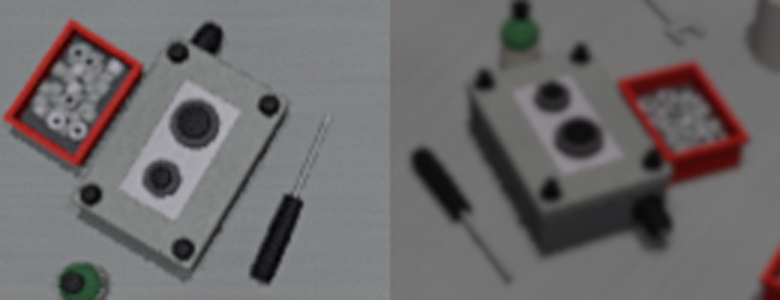

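The four pins triangulate to a consistent rectangle matching the drawing dimensions, with the box centre at (0.535, 0.083) and yaw −29.7°. The crop shows all four dark pin and washer blobs clearly. I'll shut the fingers and move towards A.

```bash
python3 -m creep '[{"dp":[-2,-1.5,0.2],"twist":0},{"dp":[-6,-4.5,0.6],"twist":0},{"dp":[-11,-8.2,1.2],"twist":0},{"dp":[-16,-12,2],"twist":0},{"dp":[-21,-15.8,3],"twist":0},{"dp":[-26,-19.5,4],"twist":0},{"dp":[-31,-23.2,5],"twist":0},{"dp":[-36,-27,6],"twist":0},{"dp":[-41,-30.8,6],"twist":0},{"dp":[-45,-34,6],"twist":0}]' 1 20
cat > go.py <<'E'
import sys,numpy as np
from scipy.spatial.transform import Rotation as R
from rig import bot
c=np.array([.5350,.0834]);a=np.radians(-29.7);Rz=np.array([[np.cos(a),-np.sin(a)],[np.sin(a),np.cos(a)]])
P={k:c+Rz@np.array(m)/1e3 for k,m in dict(a=(84,54),b=(-84,-54),c=(84,-54),d=(-84,54)).items()}
s=bot.state();T=R.from_euler("xyz",s["tool_rot"]).as_matrix()
print("t",round(s["time_s"],2),"pos",s["eef_pos"].round(4),"F",s["wrist_force"].round(1),"rot",s["tool_rot"].round(3),"open",s["opening"])
for k in sys.argv[1]:
    print(k,P[k].round(4),"dp cm at z=sys:",(T.T@(np.r_[P[k],float(sys.argv[2])]-s["eef_pos"])*100).round(2))
E
python3 go.py a 0.10
```

```text
time_s: 1.45
eef_pos: [0.552, 0.2152, 0.1585]
tool_rot: [-3.141, 0.0, 2.809]
wrist_force: [0.5, -0.0, 0.4]
opening: 0.0011
gripper_force: 0.0
t 1.45 pos [0.552  0.2152 0.1585] F [ 0.5 -0.   0.4] rot [-3.141  0.     2.809] open 0.0010565227263025084
a [0.6347 0.0887] dp cm at z=sys: [-11.95  -9.26   5.85]
```

```bash
python3 -m creep '[{"dp":[-2,-1.5,0],"twist":0},{"dp":[-5,-4,1],"twist":0},{"dp":[-8,-6.5,2],"twist":0},{"dp":[-11,-8.5,3],"twist":0},{"dp":[-12,-9.3,4.5],"twist":0},{"dp":[-12,-9.3,5.5],"twist":0},{"dp":[-12,-9.3,5.5],"twist":0},{"dp":[-12,-9.3,5.5],"twist":0},{"dp":[-12,-9.3,5.5],"twist":0},{"dp":[-12,-9.3,5.5],"twist":0}]'
python3 go.py a 0.0800
python3 - <<'E'
from rig import vision
import cv2
import numpy as np
t=vision.read_camera("top");s=vision.read_camera("scene")
a=t["color"][130:230,150:280,::-1];b=s["color"][110:210,230:360,::-1]
cv2.imwrite("pics/a1.png",cv2.resize(np.hstack([a,b]),None,fx=3,fy=3,interpolation=cv2.INTER_CUBIC))
E
```

```text
time_s: 2.7
eef_pos: [0.6341, 0.0909, 0.1041]
tool_rot: [3.141, 0.001, 2.81]
wrist_force: [0.6, 0.3, 0.4]
opening: 0.0003
gripper_force: 0.0
t 2.7 pos [0.6341 0.0909 0.1041] F [0.6 0.3 0.4] rot [3.141e+00 1.000e-03 2.810e+00] open 0.00030210674934089187
a [0.6347 0.0887] dp cm at z=sys: [-0.13 -0.19  2.41]
```

View pics/a1.png

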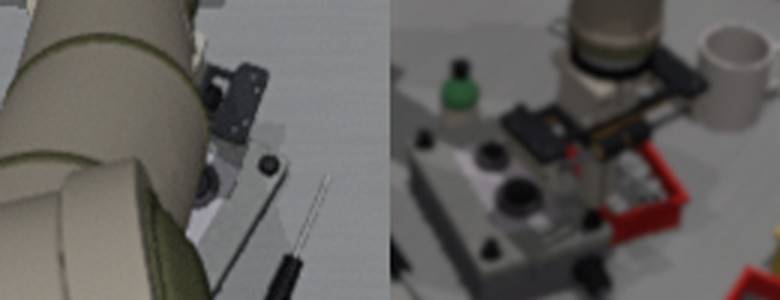

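The fingertips sit just above pin A (right half, about (592,205)) and clear of the buttons. I'll press slowly.

```bash
python3 -m creep '[{"dp":[-0.1,-0.2,0.5],"twist":0},{"dp":[-0.1,-0.2,1.0],"twist":0},{"dp":[-0.1,-0.2,1.3],"twist":0},{"dp":[-0.1,-0.2,1.5],"twist":0},{"dp":[-0.1,-0.2,1.7],"twist":0},{"dp":[-0.1,-0.2,1.9],"twist":0},{"dp":[-0.1,-0.2,2.1],"twist":0},{"dp":[-0.1,-0.2,2.3],"twist":0},{"dp":[-0.1,-0.2,2.3],"twist":0},{"dp":[-0.1,-0.2,2.3],"twist":0}]'
```

```text
time_s: 4.05
eef_pos: [0.6342, 0.0881, 0.0808]
tool_rot: [-3.141, -0.0, 2.81]
wrist_force: [-2.7, -0.5, 6.3]
opening: 0.0003
gripper_force: 3.1
```

```bash
python3 -m creep '[{"dp":[0,0,0.04],"twist":0},{"dp":[0,0,0.08],"twist":0},{"dp":[0,0,0.08],"twist":0},{"dp":[0,0,0.08],"twist":0},{"dp":[0,0,0.08],"twist":0},{"dp":[0,0,0.08],"twist":0},{"dp":[0,0,0.08],"twist":0},{"dp":[0,0,0.08],"twist":0},{"dp":[0,0,0.08],"twist":0},{"dp":[0,0,0.08],"twist":0}]'; python3 go.py b 0.115
```

```text
time_s: 5.3
eef_pos: [0.6342, 0.0881, 0.0803]
tool_rot: [-3.141, 0.0, 2.81]
wrist_force: [-3.8, -2.3, 8.6]
opening: 0.0005
gripper_force: 4.3
t 5.3 pos [0.6342 0.0881 0.0803] F [-3.8 -2.3  8.6] rot [-3.141  0.     2.81 ] open 0.00045949054054664326
b [0.4353 0.0781] dp cm at z=sys: [18.48 -7.43 -3.47]
```

A is seated: 8.6 N, and the force rises at the washer's stiffness. Now I'll lift and cross to B.

```bash
python3 -m creep '[{"dp":[0,0,-2],"twist":0},{"dp":[0,0,-5],"twist":0},{"dp":[2,-0.8,-5.5],"twist":0},{"dp":[6,-2.4,-5.5],"twist":0},{"dp":[10.5,-4.2,-5.5],"twist":0},{"dp":[15,-6,-5.5],"twist":0},{"dp":[18.5,-7.4,-5],"twist":0},{"dp":[18.5,-7.4,-3],"twist":0},{"dp":[18.5,-7.4,-2.5],"twist":0},{"dp":[18.5,-7.4,-2.5],"twist":0}]'; python3 go.py b 0.080
```

```text
time_s: 6.55
eef_pos: [0.4359, 0.0787, 0.1047]
tool_rot: [3.142, -0.0, 2.81]
wrist_force: [0.1, 0.2, -0.5]
opening: 0.0006
gripper_force: 0.0
t 6.55 pos [0.4359 0.0787 0.1047] F [ 0.1  0.2 -0.5] rot [ 3.142 -0.     2.81 ] open 0.0006310234183046457
b [0.4353 0.0781] dp cm at z=sys: [ 0.04 -0.07  2.47]
```

```bash
python3 -m creep '[{"dp":[0,0,0.5],"twist":0},{"dp":[0,0,1.0],"twist":0},{"dp":[0,0,1.3],"twist":0},{"dp":[0,0,1.5],"twist":0},{"dp":[0,0,1.7],"twist":0},{"dp":[0,0,1.9],"twist":0},{"dp":[0,0,2.1],"twist":0},{"dp":[0,0,2.3],"twist":0},{"dp":[0,0,2.4],"twist":0},{"dp":[0,0,2.4],"twist":0}]'
python3 - <<'E'
from rig import vision
import cv2
import numpy as np
t=vision.read_camera("top");s=vision.read_camera("scene")
a=t["color"][150:250,150:280,::-1];b=s["color"][110:210,210:340,::-1]
cv2.imwrite("pics/b1.png",cv2.resize(np.hstack([a,b]),None,fx=3,fy=3,interpolation=cv2.INTER_CUBIC))
E
```

```text
time_s: 7.8
eef_pos: [0.4353, 0.0784, 0.0809]
tool_rot: [-3.142, 0.0, 2.81]
wrist_force: [-1.7, 0.2, 5.1]
opening: 0.0005
gripper_force: 2.9
```

View pics/b1.png

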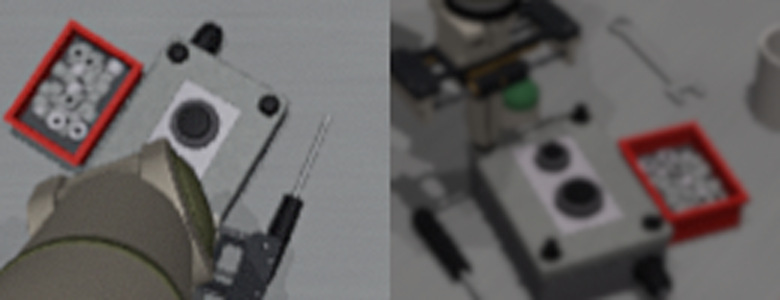

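The box hasn't moved. Pin A (right half, about (653,222)) now sits low, while C (550,248) and D (580,112) still stand proud. The fingers are on B, so I'll press a little more.

```bash
python3 -m creep '[{"dp":[0,0,0.04],"twist":0},{"dp":[0,0,0.08],"twist":0},{"dp":[0,0,0.1],"twist":0},{"dp":[0,0,0.1],"twist":0},{"dp":[0,0,0.1],"twist":0},{"dp":[0,0,0.1],"twist":0},{"dp":[0,0,0.1],"twist":0},{"dp":[0,0,0.1],"twist":0},{"dp":[0,0,0.1],"twist":0},{"dp":[0,0,0.1],"twist":0}]'; python3 go.py c 0.105
```

```text
time_s: 9.15
eef_pos: [0.4353, 0.0784, 0.0801]
tool_rot: [3.142, 0.0, 2.81]
wrist_force: [-1.0, -0.4, 8.3]
opening: 0.0004
gripper_force: 4.5
t 9.15 pos [0.4353 0.0784 0.0801] F [-1.  -0.4  8.3] rot [3.142 0.    2.81 ] open 0.00044289721160171373
c [ 0.5812 -0.0051] dp cm at z=sys: [-16.51  -3.15  -2.49]
```

B is seated. Next is C.

```bash
python3 -m creep '[{"dp":[0,0,-2],"twist":0},{"dp":[0,0,-4.5],"twist":0},{"dp":[-2,-0.4,-5],"twist":0},{"dp":[-6,-1.2,-5],"twist":0},{"dp":[-10.5,-2,-5],"twist":0},{"dp":[-14.5,-2.8,-5],"twist":0},{"dp":[-16.5,-3.2,-4.5],"twist":0},{"dp":[-16.5,-3.2,-3],"twist":0},{"dp":[-16.5,-3.2,-2.5],"twist":0},{"dp":[-16.5,-3.2,-2.5],"twist":0}]'; python3 go.py c 0.080
```

```text
time_s: 10.4
eef_pos: [0.5793, -0.0045, 0.1041]
tool_rot: [-3.141, -0.002, 2.811]
wrist_force: [-0.5, -0.5, 0.0]
opening: 0.0008
gripper_force: 0.0
t 10.4 pos [ 0.5793 -0.0045  0.1041] F [-0.5 -0.5  0. ] rot [-3.141e+00 -2.000e-03  2.811e+00] open 0.0007682170326304789
c [ 0.5812 -0.0051] dp cm at z=sys: [-0.21  0.    2.41]
```

```bash
python3 -m creep '[{"dp":[-0.1,0,0.5],"twist":0},{"dp":[-0.1,0,1.0],"twist":0},{"dp":[-0.1,0,1.3],"twist":0},{"dp":[-0.1,0,1.5],"twist":0},{"dp":[-0.1,0,1.7],"twist":0},{"dp":[-0.1,0,1.9],"twist":0},{"dp":[-0.1,0,2.1],"twist":0},{"dp":[-0.1,0,2.3],"twist":0},{"dp":[-0.1,0,2.4],"twist":0},{"dp":[-0.1,0,2.4],"twist":0}]'
python3 -m creep '[{"dp":[0,0,0.04],"twist":0},{"dp":[0,0,0.06],"twist":0},{"dp":[0,0,0.06],"twist":0},{"dp":[0,0,0.06],"twist":0},{"dp":[0,0,0.06],"twist":0},{"dp":[0,0,0.06],"twist":0},{"dp":[0,0,0.06],"twist":0},{"dp":[0,0,0.06],"twist":0},{"dp":[0,0,0.06],"twist":0},{"dp":[0,0,0.06],"twist":0}]'; python3 go.py d 0.105
```

```text
time_s: 11.65
eef_pos: [0.5818, -0.0058, 0.0809]
tool_rot: [-3.142, -0.0, 2.81]
wrist_force: [-2.5, 1.3, 6.0]
opening: 0.0003
gripper_force: 2.9
time_s: 12.9
eef_pos: [0.5818, -0.0058, 0.0805]
tool_rot: [3.142, 0.0, 2.81]
wrist_force: [-3.1, 0.7, 6.5]
opening: 0.0006
gripper_force: 3.6
t 12.9 pos [ 0.5818 -0.0058  0.0805] F [-3.1  0.7  6.5] rot [3.142 0.    2.81 ] open 0.0006138474832436721
d [0.4888 0.1719] dp cm at z=sys: [14.58 13.78 -2.45]
```

```bash
python3 -m creep '[{"dp":[0,0,0.05],"twist":0},{"dp":[0,0,0.05],"twist":0},{"dp":[0,0,-2],"twist":0},{"dp":[0,0,-5],"twist":0},{"dp":[1.5,1.4,-5.5],"twist":0},{"dp":[4.5,4.2,-5.5],"twist":0},{"dp":[8,7.5,-5.5],"twist":0},{"dp":[11.5,10.8,-5.5],"twist":0},{"dp":[14.5,13.7,-5],"twist":0},{"dp":[14.5,13.7,-4],"twist":0}]'
python3 -m creep '[{"dp":[0,0,0.5],"twist":0},{"dp":[0,0,1.5],"twist":0},{"dp":[0,0,1.5],"twist":0},{"dp":[0,0,1.5],"twist":0},{"dp":[0,0,1.5],"twist":0},{"dp":[0,0,1.5],"twist":0},{"dp":[0,0,1.5],"twist":0},{"dp":[0,0,1.5],"twist":0},{"dp":[0,0,1.5],"twist":0},{"dp":[0,0,1.5],"twist":0}]'; python3 go.py d 0.080
```

```text
time_s: 14.15
eef_pos: [0.4872, 0.175, 0.1197]
tool_rot: [3.14, -0.001, 2.816]
wrist_force: [-0.5, -0.7, -0.3]
opening: 0.0005
gripper_force: 0.0
time_s: 15.4
eef_pos: [0.4894, 0.1709, 0.1052]
tool_rot: [-3.142, 0.0, 2.81]
wrist_force: [0.4, -0.6, -0.1]
opening: 0.0003
gripper_force: 0.0
t 15.4 pos [0.4894 0.1709 0.1052] F [ 0.4 -0.6 -0.1] rot [-3.142  0.     2.81 ] open 0.00028999947456174145
d [0.4888 0.1719] dp cm at z=sys: [0.09 0.08 2.52]
```

```bash
python3 -m creep '[{"dp":[0.1,0.1,0.6],"twist":0},{"dp":[0.1,0.1,1.1],"twist":0},{"dp":[0.1,0.1,1.4],"twist":0},{"dp":[0.1,0.1,1.6],"twist":0},{"dp":[0.1,0.1,1.8],"twist":0},{"dp":[0.1,0.1,2.0],"twist":0},{"dp":[0.1,0.1,2.2],"twist":0},{"dp":[0.1,0.1,2.4],"twist":0},{"dp":[0.1,0.1,2.5],"twist":0},{"dp":[0.1,0.1,2.5],"twist":0}]'
python3 -m creep '[{"dp":[0,0,0.04],"twist":0},{"dp":[0,0,0.06],"twist":0},{"dp":[0,0,0.06],"twist":0},{"dp":[0,0,0.06],"twist":0},{"dp":[0,0,0.06],"twist":0},{"dp":[0,0,0.06],"twist":0},{"dp":[0,0,0.06],"twist":0},{"dp":[0,0,0.06],"twist":0},{"dp":[0,0,0.06],"twist":0},{"dp":[0,0,0.06],"twist":0}]'
```

```text
time_s: 16.65
eef_pos: [0.4886, 0.1721, 0.0804]
tool_rot: [-3.141, -0.0, 2.81]
wrist_force: [-2.5, -0.8, 7.8]
opening: 0.0003
gripper_force: 3.9
time_s: 17.9
eef_pos: [0.4886, 0.1721, 0.08]
tool_rot: [-3.142, 0.0, 2.81]
wrist_force: [-3.4, -1.0, 8.8]
opening: 0.0003
gripper_force: 4.8
```

D is seated. I'll lift straight up, move off to the side and check.

```bash
python3 -m creep '[{"dp":[0,0,-2],"twist":0},{"dp":[0,0,-5],"twist":0},{"dp":[0,0,-9],"twist":0},{"dp":[1,3,-12],"twist":0},{"dp":[2,7,-12],"twist":0},{"dp":[3,12,-12],"twist":0},{"dp":[4,17,-12],"twist":0},{"dp":[5,22,-12],"twist":0},{"dp":[5,26,-12],"twist":0},{"dp":[5,28,-12],"twist":0}]'
python3 - <<'E'
from rig import vision
from h import *
t=vision.read_camera("top");s=vision.read_camera("scene")
pt=np.array([(326,262),(330,364),(374,289),(281,335)])*.64
ps=np.array([(465,288),(377,246),(411,303),(427,233)])*.64
qt=np.array([blob(t,p)[0] for p in pt]);qs=np.array([blob(s,p)[0] for p in ps]);print(qt.round(1).tolist(),qs.round(1).tolist());print(tri(t,qt,s,qs).round(4))
a=t["color"][150:250,150:280,::-1];b=s["color"][130:230,210:340,::-1]
cv2.imwrite("pics/e.png",cv2.resize(np.hstack([a,b]),None,fx=3,fy=3,interpolation=cv2.INTER_CUBIC))
E
```

```text
time_s: 19.15
eef_pos: [0.5328, 0.456, 0.199]
tool_rot: [3.141, -0.0, 2.812]
wrist_force: [0.4, -0.2, 0.1]
opening: 0.0008
gripper_force: 0.0
[[208.8, 167.2], [210.6, 232.6], [239.3, 184.7], [179.9, 214.5]] [[297.5, 183.7], [241.0, 157.4], [263.1, 194.1], [272.9, 148.6]]
[[ 0.6352  0.0889  0.0753]
 [ 0.4354  0.0784  0.0752]
 [ 0.581  -0.0054  0.0751]
 [ 0.4891  0.172   0.0755]]
```

View pics/e.png

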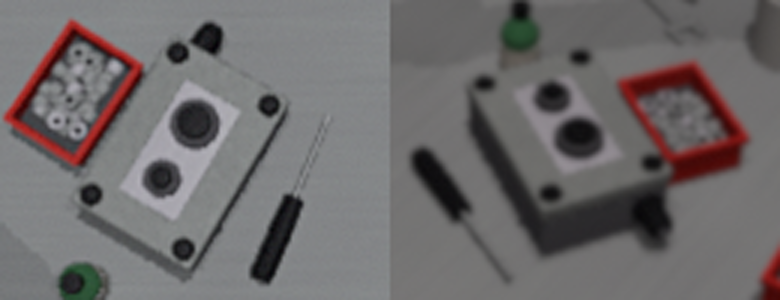

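All four pins are flat and level on their washers (triangulated heights agree within 0.4 mm), and the box and its neighbours are where they were.

```bash
python3 -c "
from rig import bot
print(bot.hand_in())"
```

```text
the job is handed in; nothing more can be done
None
```

All four pins are pressed home in the order asked (gland corner, diagonal, other gland-end pin, last corner), at under 9 N at every reading; the buttons were not touched, nothing around the box moved, and the job was handed in at about 19 s.

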